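Tip the drying column up onto its mark

ROBOT

A 6-joint arm with a two-finger parallel gripper is mounted at the origin on the work surface. World frame = base frame: x ahead of the robot, y to its left, z up, the work surface at z = 0. Lengths are in m, angles in rad, forces in N, time in s.
With the tool pointing down it reaches from about 0.4 to 0.825 m from the base axis. Payload 7 kg.
Tool frame: the origin (TCP) lies between the finger pads; the fingertips stand 22 mm ahead of it and the grasp point (between the pads) lies 3 mm ahead of it; z points along the fingers, y is the direction in which the jaws open and shut (so a half turn about z gives the same grasp; the last joint's range is limited). The gripper opens to 88 mm and grips with 3 to 60 N. Pads are 19 mm wide; open, the fingers measure 130 mm over their backs; the gripper's body (78 mm by 193 mm) begins 47 mm behind the grasp point.
Start: joints at [1.423, 0.359, 0.012, 0, -1.224, -0.288], TCP at [0.285, 0.612, 0.249] pointing down, gripper open.
Joint ranges: [-3.07, 3.07], [-1.43, 2.12], [-1.02, 1.25], [-3.03, 1.67], [-3.05, -0], [-3.03, 3.03]. Speed limits (rad/s): [2.39, 2.39, 3.01, 3.14, 3.14, 3.14].

INTERFACE

Orientations are given as [roll, pitch, yaw] about the fixed x, y, z axes, in that order (R = Rz(yaw) Ry(pitch) Rx(roll)).
In Python, from station import arm, optics gives the robot as it stands. The module is installed in compiled form; this text tells all that it offers.
- The arm moves only by the tool jog_arm, never from a script. Its argument "motion" is a list that holds one entry, the list of rows, each a list of 7 numbers: the shift along the tool's x, y, z in m, then the turn, a rotation vector about the tool's x, y, z in degrees, then the finger opening in m, from 0 to 0.0876. In form: [[[x, y, z, rx, ry, rz, grip], ...]]. A call has 1 to 8 rows; each row is the pose to reach, as a shift and turn from the pose measured when the call began, along the tool's axes at that moment; what a row does not reach only later rows make up. A row lasts 1/10 s, in which the tool goes at most 50 mm and 8.59 degrees, less where a joint would pass 70% of its speed; a pose out of reach is approached as far as the arm can. A call with a gripper value outside its range is refused whole. The fingers move at their own pace and stop on an object; "newtons" is the grip in N (left out, the last holds). Time passes only in rows, so rows that repeat a pose let the fingers close. It gives the time, the measured TCP pose, the force and the opening at its end, in the units of the state.
- arm.get_state(): the state, without advancing time (a new reading comes with each control period).
- optics.grab_frame(name): name is "scene" or "top"; returns the picture (384x512x3 uint8, red, green, blue); there is no depth.
- optics.camera_model(name): a dict with "mtx" (3x3 intrinsics, pixels), "R" (3x3) and "t" (3): a world point X has camera coordinates R X + t. Camera axes: x right, y down, z forward; pixel columns grow to the right and rows downward; lengths in m; the calibration is good to about 2 mm. A picture is of the moment at which its call begins. camera_model takes no time and is no camera call.
- arm.job_done(): hands the job in, once; it reports no verdict.
The state is a dict: "t": time; "q": joint angles; "qd": joint speeds; "joint_efforts": joint torques, N m; "eef_pos": TCP position; "ee_rot": TCP orientation; "force": force on the tool from outside, world axes, zero at the start; "moment": the same for the moment, N m; "width": finger opening in m.
Only numpy, scipy, OpenCV 4.12 (cv2) and the standard library are available. Lean on these libraries where they do the work, as an engineer would, in place of code of your own. Each camera call takes 0.05 s, during which the arm holds its last target.

TASK

The gas drying column is lying on the desk and its place, the round green mark at its foot, is blocked by a computer mouse. First put the mouse back on the blue mouse pad, right way up; then tip the column up on its black foot, without lifting the foot off the desk, and leave it standing upright with its foot within the mark. Do not push the bottle, jar, tape roll or mug about.

Things in the scene. Friction and masses are not known exactly. Their poses are not given: they have to be found in the camera images.
- column: Loose gas drying column lying along its x (foot to neck), 175 mm, 0.35-0.6 kg, does not roll. Black foot plate 60 x 60 x 16 mm; orange tube 46 mm thick; second black plate 60 x 60, x = 108 to 120 mm; round aluminium neck 29 mm thick to x = 175 mm. Long axis 30 mm above its underside. Origin: middle of the foot end face's lower edge, on the desk, about which it tips up; z up while lying
- column_foot (a point): centre of the end face of the column's foot, on the column's long axis; 30 mm above the desk while lying, at desk height when the column stands. Axes as the column's
- column_neck (a point): point on the column's long axis in the bare neck, 150 mm from the foot's end face and 30 mm from the second black plate; axes as the column's. A place to grip; gripped there it turns only stiffly between the fingers
- mouse: wireless computer mouse, black with a grey top, 100 mm long (x) by 56 mm wide (y) by 36 mm high, 0.11 kg, its flat parallel sides 28 mm high; origin at the centre of its underside, z up. It lies over the mark, its long side roughly in line with the column, one end some 8 to 50 mm from the column's foot
- mousepad: fixed blue mouse pad, 190 mm (x) by 200 mm (y), 3 mm thick; origin at the centre of its underside
- mark: flat round green mark with a white ring stuck on the desk, 150 mm in diameter, under 1.5 mm thick and no obstacle; origin at its centre, its x axis roughly along the lying column from foot to neck. It does not move
- bottle: amber bottle with white cap, 60 mm in diameter, 125 mm high, standing loose; origin at the centre of its underside. To be left alone
- jar: white jar with blue cap, 72 mm in diameter, 85 mm high, standing loose; origin at the centre of its underside. To be left alone
- tape: yellow roll lying flat, 90 mm in diameter, 24 mm high, loose; origin at the centre of its underside. To be left alone
- mug: blue mug, 80 mm in diameter, 90 mm high, loose; origin at the centre of its underside. To be left alone
Not all that is in view belongs to the job. What is shaped like the mouse but red is not meant.

How it is judged:
By the outcome, as a careful person would: the job done as asked, in the order asked, and still so for the second after the job is handed in, with the robot touching nothing.
It also fails if it takes over 59 s, if anything falls off the work surface, if the arm or the gripper's body presses on something with over 40 N, if the wrist force passes 120 N, or if a joint passes its speed limit or range.

## Working session

There is one attempt and no reset: what is moved stays moved. The work goes in short steps, Python scripts to look and compute and a tool call to move; the robot and the scene stay as the last step left them, time stands still between calls to the robot, and variables do not carry over. Pictures are saved under pics/ and viewed, and the job is handed in when it is done.

Besides the shell and the picture viewer there is one more tool, called after "Emit:" by a JSON object that holds its "name" and its "arguments". jog_arm: Moves the arm, as the interface text tells. Its arguments: {"type":"object","properties":{"motion":{"type":"array","items":{"type":"array","items":{"type":"array","items":{"type":"number"}}}},"newtons":{"type":"number"}},"required":["motion"]}

```bash
mkdir -p pics
python3 - <<'E'
from station import arm, optics
import cv2, numpy as np
for n in ("scene","top"):
    f=optics.grab_frame(n); np.save(f"pics/{n}0.npy",f)
    cv2.imwrite(f"pics/{n}0.png",cv2.resize(f[:,:,::-1],(800,600),interpolation=cv2.INTER_CUBIC))
    m=optics.camera_model(n); print(n,m['mtx'].tolist(),(-m['R'].T@m['t']).round(3),m['R'].round(3).tolist())
s=arm.get_state(); print({k:np.round(v,3).tolist() for k,v in s.items()})
E
```

```text
scene [[372.27400716623924, 0.0, 259.4593792036389], [0.0, 372.27400716623924, 188.71651228047298], [0.0, 0.0, 1.0]] [1.375 0.22  0.587] [[-0.223, 0.975, -0.009], [0.544, 0.116, -0.831], [-0.809, -0.19, -0.557]]
top [[369.0573878837429, 0.0, 254.128783014135], [0.0, 369.0573878837429, 191.2580043547032], [0.0, 0.0, 1.0]] [0.369 0.021 0.956] [[0.008, -1.0, 0.017], [-0.982, -0.011, -0.188], [0.188, -0.015, -0.982]]
{'t': 0.1, 'q': [1.423, 0.359, 0.011, -0.0, -1.224, -0.288], 'qd': [-0.002, -0.001, 0.0, 0.001, -0.0, -0.0], 'joint_efforts': [0.0, -58.416, 29.375, 7.015, 0.01, -0.0], 'eef_pos': [0.285, 0.612, 0.248], 'ee_rot': [3.14, -0.0, -0.436], 'force': [-0.485, 0.587, -0.126], 'moment': [0.026, -0.027, 0.011], 'width': 0.088}
```

View pics/top0.png

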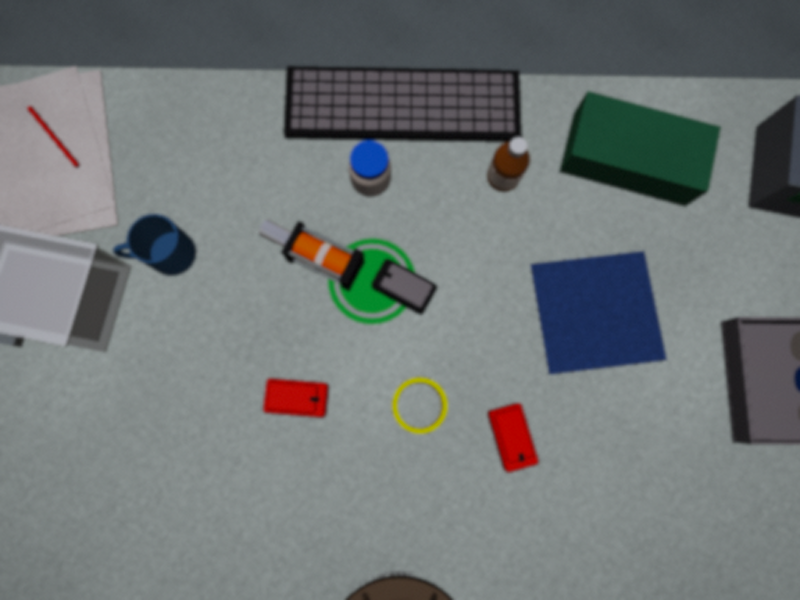

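View pics/scene0.png

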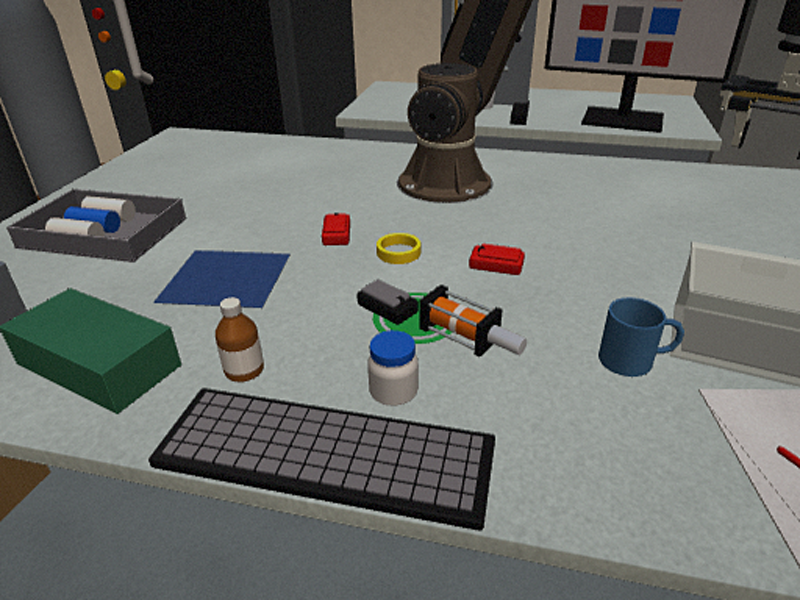

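The top view (shown 800x600) has three mouse-shaped things: black with a grey top at (405,286), red at (296,398) and red at (513,437). The black and grey one lies over the green mark (371,281) next to the column's foot (354,268), so it fits the description. I'll confirm that in a crop and measure.

```bash
cat > h.py <<'E'
import numpy as np, cv2
from station import arm, optics
def ray(n,px,z):
    m=optics.camera_model(n); C=-m['R'].T@m['t']
    d=m['R'].T@np.linalg.solve(m['mtx'],np.array([px[0],px[1],1.0]))
    return C+d*(z-C[2])/d[2]
def proj(n,X):
    m=optics.camera_model(n); p=m['mtx']@(m['R']@np.asarray(X,float)+m['t']); return p[:2]/p[2]
def hsv(f): return cv2.cvtColor(f,cv2.COLOR_RGB2HSV)
def mask(f,lo,hi,roi=None):
    m=cv2.inRange(hsv(f),np.array(lo),np.array(hi))
    if roi:
        k=np.zeros_like(m); a,b,c,d=roi; k[b:d,a:c]=255; m&=k
    return m
def big(m):
    cs,_=cv2.findContours(m,cv2.RETR_EXTERNAL,cv2.CHAIN_APPROX_NONE)
    return max(cs,key=cv2.contourArea)
def crop(f,a,b,c,d,s,fn): cv2.imwrite(fn,cv2.resize(np.ascontiguousarray(f[b:d,a:c,::-1]),None,fx=s,fy=s,interpolation=cv2.INTER_NEAREST))
E
python3 - <<'E'
from h import *
t=np.load('pics/top0.npy'); s=np.load('pics/scene0.npy')
a=cv2.resize(np.ascontiguousarray(t[130:215,155:290,::-1]),(800,504),interpolation=cv2.INTER_CUBIC); cv2.imwrite('pics/c_top.png',a)
a=cv2.resize(np.ascontiguousarray(s[170:235,220:350,::-1]),(800,400),interpolation=cv2.INTER_CUBIC); cv2.imwrite('pics/c_sc.png',a)
# pad
c=big(mask(t,(105,120,40),(125,255,140),(330,150,440,250))); b=cv2.boxPoints(cv2.minAreaRect(c))
print('pad',cv2.contourArea(c)); P=np.array([ray('top',p+0.0,0.003) for p in b]); print(P.round(4),P.mean(0))
# ring of green
m=mask(t,(50,120,60),(75,255,255),(200,145,275,215)); pts=cv2.findNonZero(m)
h=cv2.convexHull(pts); W=np.array([ray('top',p[0],0.001)[:2] for p in h]); 
e=cv2.minEnclosingCircle(W.astype(np.float32)); print('mark',e)
A=np.c_[2*W,np.ones(len(W))]; r=np.linalg.lstsq(A,(W**2).sum(1),rcond=None)[0]; print(r[:2],np.sqrt(r[2]+r[0]**2+r[1]**2))
# orange
m=mask(t,(5,150,120),(20,255,255),(170,140,240,190)); c=cv2.findNonZero(m); b=cv2.minAreaRect(c); print('orange',b)
print(hsv(t)[183,260],t[183,260],t[176,247:285].tolist())
E
```

```text
pad 4921.0
[[ 0.6134 -0.2235  0.003 ]
 [ 0.6417 -0.4293  0.003 ]
 [ 0.4554 -0.4375  0.003 ]
 [ 0.4296 -0.2389  0.003 ]] [ 0.53505774 -0.33231013  0.003     ]
mark ((0.5839629769325256, 0.05041922256350517), 0.07380376011133194)
[0.58384751 0.05040115] 0.07329604189901534
orange ((205.0000457763672, 161.50001525878906), (35.329872131347656, 14.310833930969238), 26.56505012512207)
[145  15 100] [ 99  94 100] [[40, 38, 40], [37, 35, 38], [43, 41, 43], [64, 60, 63], [86, 81, 86], [96, 90, 97], [101, 94, 100], [100, 93, 100], [99, 94, 100], [100, 94, 99], [100, 94, 100], [100, 94, 100], [100, 94, 99], [98, 92, 97], [97, 91, 97], [94, 88, 94], [88, 83, 88], [79, 75, 79], [69, 66, 70], [63, 62, 65], [69, 70, 71], [81, 86, 86], [99, 103, 103], [114, 120, 120], [126, 133, 132], [132, 139, 138], [133, 141, 140], [137, 145, 144], [138, 146, 145], [140, 148, 146], [140, 148, 147], [141, 149, 148], [142, 149, 148], [141, 149, 147], [139, 148, 147], [140, 148, 147], [141, 149, 148], [143, 151, 149]]
```

View pics/c_top.png

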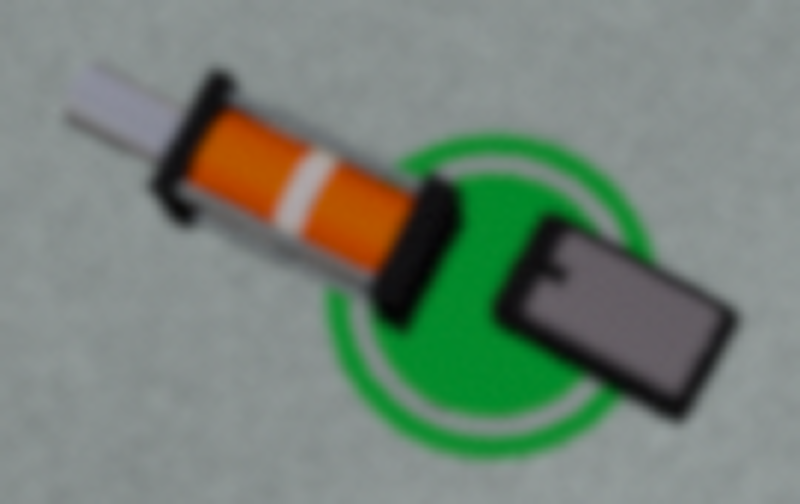

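View pics/c_sc.png

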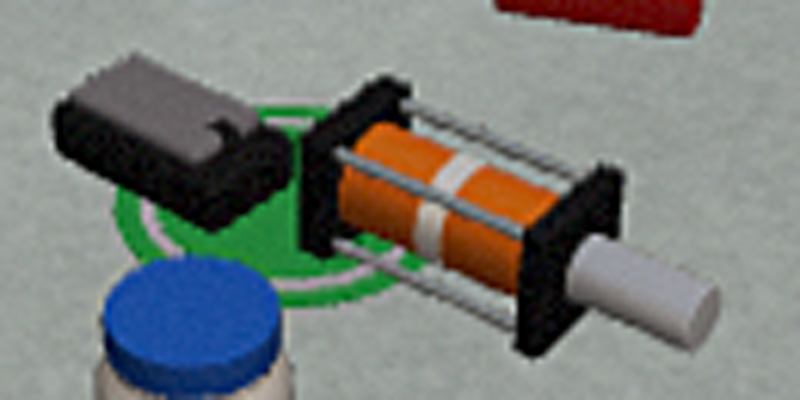

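The crop confirms the target: the black body with a grey top at top-view pixel (259,180) is the mouse, over the mark and beyond the column's foot. The other two candidates are plain red. Next I'll measure the mouse, column and neighbours.

Run:
```python
from h import *
t=np.load('pics/top0.npy'); s=np.load('pics/scene0.npy')
# dark mask components in top
g=t.max(2); roi=np.zeros_like(g); roi[130:215,155:290]=1
m=((g<62)&(roi>0)).astype(np.uint8)
n,l,st,ce=cv2.connectedComponentsWithStats(m)
for i in range(1,n):
    if st[i,4]>15:
        p=cv2.findNonZero((l==i).astype(np.uint8)); r=cv2.minAreaRect(p); print(i,st[i].tolist(),'rect',r, cv2.boxPoints(r).round(1).tolist())
# mouse silhouette: not green, not desk
hs=hsv(t).astype(int)
R,G,B=[t[...,k].astype(int) for k in range(3)]
mm=((g<118)&(G-R<12)); mm[:,:236]=0; mm[:, 285:]=0; mm[:160]=0; mm[205:]=0
mm=mm.astype(np.uint8); c=big(mm); r=cv2.minAreaRect(c); print('mouse sil',r,cv2.contourArea(c)); b=cv2.boxPoints(r)
print(b.round(1).tolist())
for z in(0,.028,.036): print(z,[ray('top',p,z)[:2].round(4).tolist() for p in b])
gm=((R-G>2)&(g>75)&(g<115)); gm[:,:240]=0; gm[:,285:]=0; gm[:165]=0; gm[205:]=0
c=big(gm.astype(np.uint8)); r=cv2.minAreaRect(c); print('grey',r); b=cv2.boxPoints(r)
W=np.array([ray('top',p,.036)[:2] for p in b]); print(W.round(4).tolist(),W.mean(0),np.linalg.norm(np.diff(W,axis=0),axis=1))
# others on desk, rough
for nm,px,z in (('jar',(370,160),.085),('bottle',(518,146),.125),('tape',(420,405),.024),('mug',(155,238),.09),('neckend',(262,230),.03)):
    print(nm,ray('top',np.array(px)*.64,z).round(3))
```

```text
1 [181, 143, 13, 25, 110] rect ((186.7959747314453, 154.14608764648438), (7.528284072875977, 24.9939022064209), 17.52556800842285) [[179.39999389648438, 164.89999389648438], [187.0, 141.10000610351562], [194.10000610351562, 143.39999389648438], [186.60000610351562, 167.1999969482422]]
2 [217, 160, 16, 25, 201] rect ((224.9364776611328, 172.23106384277344), (8.629928588867188, 25.421899795532227), 27.89727020263672) [[215.1999969482422, 181.39999389648438], [227.10000610351562, 159.0], [234.6999969482422, 163.0], [222.8000030517578, 185.5]]
3 [238, 166, 41, 34, 275] rect ((257.8018798828125, 183.0565948486328), (37.20024871826172, 20.68838882446289), 29.05460548400879) [[236.5, 183.10000610351562], [246.60000610351562, 165.0], [279.1000061035156, 183.0], [269.0, 201.10000610351562]]
mouse sil ((259.3823547363281, 183.02938842773438), (37.38668441772461, 22.980810165405273), 30.963754653930664) 723.5
[[237.39999389648438, 183.3000030517578], [249.3000030517578, 163.60000610351562], [281.29998779296875, 182.8000030517578], [269.5, 202.5]]
0 [[0.5728, 0.0507], [0.6271, 0.02], [0.5754, -0.0656], [0.5222, -0.0342]]
0.028 [[0.5668, 0.0499], [0.6195, 0.02], [0.5694, -0.063], [0.5177, -0.0325]]
0.036 [[0.5651, 0.0496], [0.6173, 0.0201], [0.5677, -0.0623], [0.5164, -0.0321]]
grey ((259.5899658203125, 182.08132934570312), (28.64706039428711, 15.352941513061523), 28.07248878479004)
[[0.5683, 0.0347], [0.6041, 0.0166], [0.5694, -0.0483], [0.5341, -0.0298]] [ 0.56898965 -0.00672228] [0.04009551 0.07354315 0.03985494]
jar [0.763 0.053 0.085]
bottle [ 0.771 -0.177  0.125]
tape [ 0.376 -0.031  0.024]
mug [0.626 0.384 0.09 ]
neckend [0.66  0.233 0.03 ]
```

Run:
```python
from h import *
t=np.load('pics/top0.npy'); s=np.load('pics/scene0.npy')
print('mouse proj scene',proj('scene',(.570,-.007,.036)),'vs ~246.8,187.5')
a=lambda p:np.degrees(np.arctan2(p[1],p[0]))
# orange axis: top view, centroid-line at z=.03 ; edges
for nm,f,roi in (('top',t,(170,140,240,190)),('scene',s,(250,170,320,230))):
    m=mask(f,(5,150,100),(20,255,255),roi); p=cv2.findNonZero(m).reshape(-1,2).astype(float)
    W=np.array([ray(nm,q,.035 if nm=='top' else .035)[:2] for q in p]); c=W.mean(0); u=np.linalg.svd(W-c)[2][0]; print(nm,'orange c',c,'ang',a(u),a(-u), 'ext',np.ptp((W-c)@u))
# neck top view
R,G,B=[t[...,k].astype(int) for k in range(3)]
print(t[142:158:2,165:186:2].tolist()[2][:])
m=((B-G>6)); m[:, :160]=0; m[:,185:]=0; m[:135]=0; m[165:]=0
c=big(m.astype(np.uint8)); r=cv2.minAreaRect(c); print('neck top',r); b=cv2.boxPoints(r); print(b.round(1).tolist(),[ray('top',p,.035)[:2].round(3).tolist() for p in b])
# foot and plate corners
for nm,q in (('foot',[(215.2,181.4),(227.1,159.0),(234.7,163.0),(222.8,185.5)]),('pl2',[(179.4,164.9),(187,141.1),(194.1,143.4),(186.6,167.2)])):
    print(nm,[ray('top',p,.06)[:2].round(4).tolist() for p in q],[ray('top',p,.0)[:2].round(4).tolist() for p in q])
x=cv2.resize(np.ascontiguousarray(t[135:195,160:245,::-1]),None,fx=9,fy=9,interpolation=cv2.INTER_CUBIC); cv2.imwrite('pics/col_top.png',x)
x=cv2.resize(np.ascontiguousarray(s[178:232,262:342,::-1]),None,fx=10,fy=10,interpolation=cv2.INTER_CUBIC); cv2.imwrite('pics/col_sc.png',x)
```

```text
mouse proj scene [245.9489725  185.99707542] vs ~246.8,187.5
top orange c [0.62156245 0.13332244] ang 64.34500251393747 -115.65499748606254 ext 0.09446348786487219
scene orange c [0.61240835 0.12309165] ang 53.99280411894565 -126.00719588105436 ext 0.1127952651799748
[[136, 142, 143], [140, 142, 149], [137, 139, 151], [137, 139, 152], [139, 140, 154], [139, 141, 154], [137, 138, 150], [134, 136, 145], [129, 131, 135], [129, 133, 134], [132, 139, 138]]
neck top ((176.03843688964844, 147.6923065185547), (19.137157440185547, 7.765803337097168), 33.690067291259766)
[[165.89999389648438, 145.60000610351562], [170.1999969482422, 139.1999969482422], [186.1999969482422, 149.8000030517578], [181.8000030517578, 156.1999969482422]] [[0.663, 0.236], [0.681, 0.226], [0.652, 0.184], [0.635, 0.194]]
foot [[0.5641, 0.1041], [0.622, 0.0758], [0.6119, 0.0566], [0.5539, 0.085]] [[0.5772, 0.1096], [0.6389, 0.0795], [0.6281, 0.059], [0.5663, 0.0893]]
pl2 [[0.6052, 0.1945], [0.6676, 0.1782], [0.6617, 0.16], [0.5995, 0.1763]] [[0.621, 0.2061], [0.6876, 0.1887], [0.6813, 0.1693], [0.615, 0.1867]]
```

View pics/col_top.png

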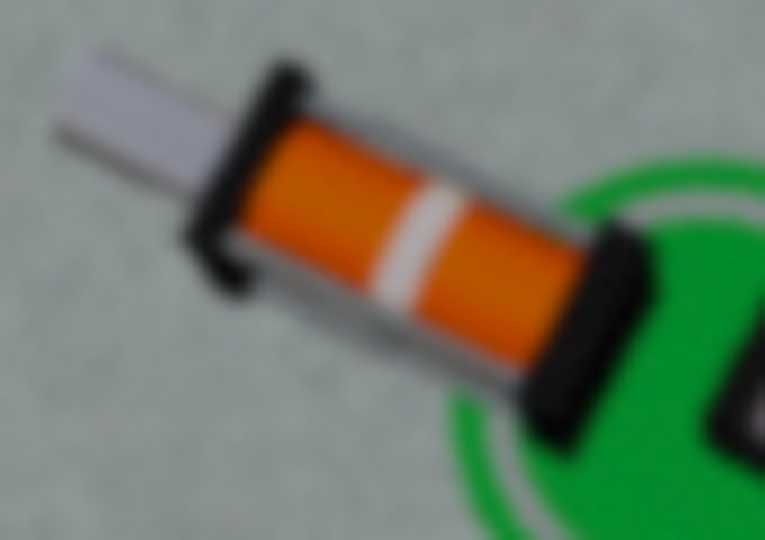

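View pics/col_sc.png

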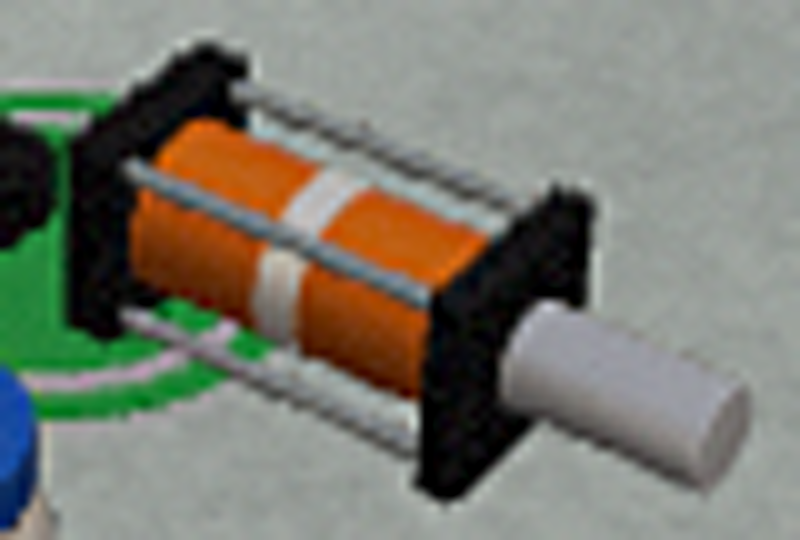

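Run:
```python
from h import *
T=lambda u,v:(160+u/9-.5,135+v/9-.5)
S=lambda u,v:(262+u/10-.5,178+v/10-.5)
e1=ray('top',T(72,92),.03); e2=ray('scene',S(727,437),.03); print('neck end',e1,e2)
o1=ray('top',T(270,177),.03); o2=ray('top',T(555,302),.03); d=o1-o2; print(o1,o2,np.degrees(np.arctan2(d[1],d[0])))
d=e1-o2; print('neckend-orange ang',np.degrees(np.arctan2(d[1],d[0])))
f1=ray('top',T(605,225),.06); f2=ray('top',T(525,390),.06); print('foot neckside top',f1,f2,np.linalg.norm(f1-f2),np.degrees(np.arctan2(*(f1-f2)[[1,0]])))
# scene: foot top left corner ((75,150)), near-bottom corner (70,325)/(105,335)
print('foot sc: left-top end corner',ray('scene',S(75,150),.06),'bottom end corner',ray('scene',S(72,322),0),'bottom neckside',ray('scene',S(108,335),0))
print('pl2 bottom near corners',ray('scene',S(420,488),0),ray('scene',S(447,500),0))
print('pl2 far top corner neckside',ray('scene',S(593,205),.06))
```

```text
neck end [0.66701163 0.2336722  0.03      ] [0.66425935 0.23344771 0.03      ]
[0.64221016 0.17546057 0.03      ] [0.60606636 0.09244736 0.03      ] 66.47178156611228
neckend-orange ang 66.65749590315167
foot neckside top [0.62067527 0.07676594 0.06      ] [0.57325065 0.09779717 0.06      ] 0.05187877302045953 -23.915682125325127
foot sc: left-top end corner [0.62166984 0.06678982 0.06      ] bottom end corner [0.61379227 0.06467199 0.        ] bottom neckside [0.61730215 0.07494537 0.        ]
pl2 bottom near corners [0.6619521  0.16190208 0.        ] [0.66511849 0.16892716 0.        ]
pl2 far top corner neckside [0.61844845 0.19535237 0.06      ]
```

```bash
cat >> h.py <<'E'
from scipy.spatial.transform import Rotation as Ro
def st():
    s=arm.get_state(); return np.array(s['eef_pos']),Ro.from_euler('xyz',s['ee_rot']),s
def down(yaw): return Ro.from_euler('xyz',[180,0,yaw],degrees=True)
def rel(pos,R,msg=''):
    p,R0,s=st(); print(msg,(1e3*R0.inv().apply(np.array(pos)-p)).round(1),'mm', (R0.inv()*R).as_rotvec(degrees=True).round(2),'deg')
def show():
    p,R0,s=st(); print('t',round(s['t'],2),p.round(4),R0.as_euler('xyz',degrees=True).round(2),'F',np.round(s['force'],1),'M',np.round(s['moment'],2),'w',round(s['width'],4),'q',np.round(s['q'],2))
E
python3 -c "
from h import *
rel((.57,-.007,.15),down(-118))"
```

```text
[519.7 440.1  98.4] mm [ 6.000e-02 -7.000e-02  9.302e+01] deg
```

Emit:
{"name": "jog_arm", "arguments": {"motion": [[[0.52,0.44,0.098,0,0,93,0.0876],[0.52,0.44,0.098,0,0,93,0.0876],[0.52,0.44,0.098,0,0,93,0.0876],[0.52,0.44,0.098,0,0,93,0.0876],[0.52,0.44,0.098,0,0,93,0.0876],[0.52,0.44,0.098,0,0,93,0.0876],[0.52,0.44,0.098,0,0,93,0.0876],[0.52,0.44,0.098,0,0,93,0.0876]]]}}

```text
t: 0.9
eef_pos: [0.451, 0.2504, 0.1913]
ee_rot: [3.142, -0.001, -1.642]
force: [1.1, 0.5, -1.3]
width: 0.0872
```

```bash
python3 -c "
from h import *
show();rel((.57,-.007,.15),down(-118))"
```

```text
t 0.9 [0.451  0.2504 0.1913] [ 1.800e+02 -6.000e-02 -9.406e+01] F [ 1.1  0.5 -1.3] M [ 0.17 -0.24 -0.02] w 0.0872 q [ 0.89  0.14 -0.42  0.   -1.01 -0.96]
 [ 248.3 -136.9   41.6] mm [-1.000e-02 -6.000e-02  2.394e+01] deg
```

Emit:
{"name": "jog_arm", "arguments": {"motion": [[[0.248,-0.137,0.042,0,0,24,0.0876],[0.248,-0.137,0.042,0,0,24,0.0876],[0.248,-0.137,0.042,0,0,24,0.0876],[0.248,-0.137,0.042,0,0,24,0.0876],[0.248,-0.137,0.042,0,0,24,0.0876],[0.248,-0.137,0.042,0,0,24,0.0876],[0.248,-0.137,0.042,0,0,24,0.0876],[0.248,-0.137,0.042,0,0,24,0.0876]]]}}

```text
t: 1.7
eef_pos: [0.5698, -0.0078, 0.1488]
ee_rot: [3.141, -0.002, -2.063]
force: [-0.3, 0.1, 0.4]
width: 0.0879
```

```bash
python3 -c "
from h import *
show();rel((.569,-.009,.026),down(-118))
f=optics.grab_frame('scene'); cv2.imwrite('pics/s1.png',cv2.resize(np.ascontiguousarray(f[110:260,170:370,::-1]),(800,600),interpolation=cv2.INTER_CUBIC))"
```

```text
t 1.7 [ 0.5698 -0.0078  0.1488] [ 1.7995e+02 -1.2000e-01 -1.1820e+02] F [-0.3  0.1  0.4] M [ 0.17 -0.1  -0.02] w 0.0879 q [ 0.33  0.27 -0.36  0.   -0.94 -0.82]
 [1.200e+00 1.000e-01 1.228e+02] mm [ 0.05 -0.12 -0.2 ] deg
```

View pics/s1.png

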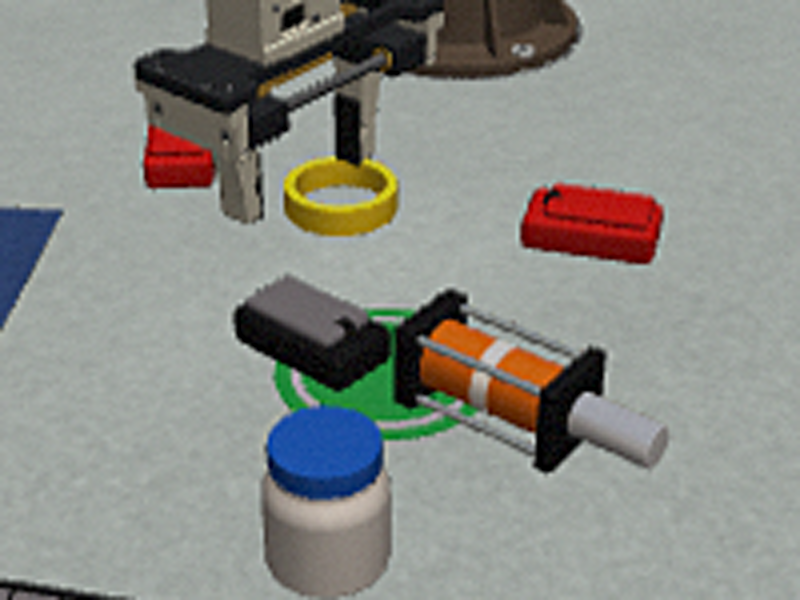

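The scene crop shows the gripper hovering over the mouse, whose grey top is at crop pixel (310,310). The finger line straddles it, and the jar, tape and column are clear. Descending.

Emit:
{"name": "jog_arm", "arguments": {"motion": [[[0.001,0,0.03,0,0,0,0.0876],[0.001,0,0.06,0,0,0,0.0876],[0.001,0,0.09,0,0,0,0.0876],[0.001,0,0.11,0,0,0,0.0876],[0.001,0,0.122,0,0,0,0.0876],[0.001,0,0.122,0,0,0,0.0876]]], "newtons": 25}}

```text
t: 2.35
eef_pos: [0.5682, -0.0071, 0.0261]
ee_rot: [3.14, -0.003, -2.06]
force: [-0.7, -1.3, -0.2]
width: 0.0875
```

```bash
python3 -c "
from h import *
show()
f=optics.grab_frame('scene'); cv2.imwrite('pics/s2.png',cv2.resize(np.ascontiguousarray(f[130:250,190:350,::-1]),(800,600),interpolation=cv2.INTER_CUBIC))"
```

```text
t 2.35 [ 0.5682 -0.0071  0.0261] [ 179.88   -0.18 -118.03] F [-0.7 -1.3 -0.2] M [ 0.06 -0.02  0.03] w 0.0875 q [ 0.33  0.43 -0.48  0.   -0.67 -0.82]
```

View pics/s2.png

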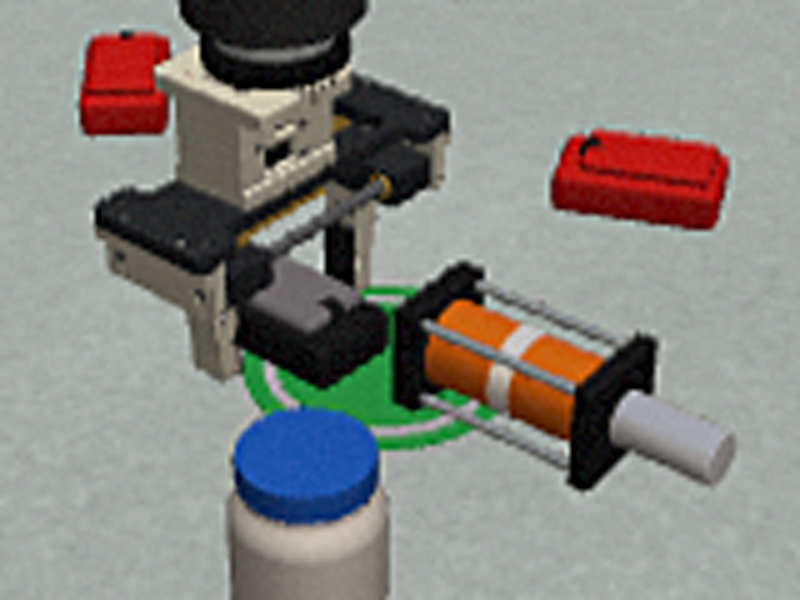

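The fingers stand on both sides of the mouse, with the near finger at (215,340) and the far finger at (345,250), and don't touch the foot. Closing.

Emit:
{"name": "jog_arm", "arguments": {"motion": [[[0,0,0,0,0,0,0.04],[0,0,0,0,0,0,0.04],[0,0,0,0,0,0,0.04],[0,0,0,0,0,0,0.04],[0,0,0,0,0,0,0.04],[0,0,0,0,0,0,0.04]]], "newtons": 25}}

```text
t: 3.0
eef_pos: [0.5692, -0.0072, 0.0277]
ee_rot: [3.141, -0.002, -2.06]
force: [-1.8, 1.2, 4.9]
width: 0.0559
```

```bash
python3 -c "
from h import *
show();rel((.56,-.03,.14),down(-118));rel((.535,-.332,.14),down(-118))"
```

```text
t 3.0 [ 0.5692 -0.0072  0.0277] [ 1.7998e+02 -1.0000e-01 -1.1803e+02] F [-1.8  1.2  4.9] M [ 0.32  0.5  -0.01] w 0.0559 q [ 0.33  0.43 -0.48  0.   -0.67 -0.82]
 [  24.7   -2.6 -112.3] mm [ 0.02 -0.1  -0.03] deg
 [ 303.  -122.5 -111.8] mm [ 0.02 -0.1  -0.03] deg
```

Emit:
{"name": "jog_arm", "arguments": {"motion": [[[0,0,-0.025,0,0,0,0.04],[0,0,-0.06,0,0,0,0.04],[0,0,-0.09,0,0,0,0.04],[0.02,-0.008,-0.11,0,0,0,0.04],[0.055,-0.022,-0.11,0,0,0,0.04],[0.09,-0.037,-0.11,0,0,0,0.04],[0.13,-0.053,-0.11,0,0,0,0.04],[0.17,-0.069,-0.11,0,0,0,0.04]]]}}

```text
t: 3.8
eef_pos: [0.5498, -0.1908, 0.1378]
ee_rot: [3.141, -0.002, -2.06]
force: [0.6, -0.5, -0.9]
width: 0.056
```

```bash
python3 -c "
from h import *
show();rel((.535,-.332,.14),down(-118))"
```

```text
t 3.8 [ 0.5498 -0.1908  0.1378] [ 1.7997e+02 -1.0000e-01 -1.1800e+02] F [ 0.6 -0.5 -0.9] M [ 0.04 -0.26  0.01] w 0.056 q [ 0.    0.3  -0.34  0.   -0.93 -0.49]
 [131.6 -53.2  -2. ] mm [ 0.03 -0.1  -0.  ] deg
```

Emit:
{"name": "jog_arm", "arguments": {"motion": [[[0.04,-0.016,0,0,0,0,0.04],[0.08,-0.032,0,0,0,0,0.04],[0.115,-0.047,0,0,0,0,0.04],[0.132,-0.053,0.015,0,0,0,0.04],[0.132,-0.053,0.05,0,0,0,0.04],[0.132,-0.053,0.08,0,0,0,0.04],[0.132,-0.053,0.095,0,0,0,0.04],[0.132,-0.053,0.1,0,0,0,0.04]]]}}

```text
t: 4.6
eef_pos: [0.5328, -0.3321, 0.0354]
ee_rot: [3.137, -0.002, -2.06]
force: [-0.3, -0.3, -1.3]
width: 0.0559
```

```bash
python3 -c "
from h import *
show()
f=optics.grab_frame('scene'); cv2.imwrite('pics/s3.png',cv2.resize(np.ascontiguousarray(f[110:260,70:270,::-1]),(800,600),interpolation=cv2.INTER_CUBIC))"
```

```text
t 4.6 [ 0.5328 -0.3321  0.0354] [ 1.7972e+02 -1.4000e-01 -1.1805e+02] F [-0.3 -0.3 -1.3] M [ 0.15 -0.08 -0.01] w 0.0559 q [-0.25  0.49 -0.33  0.   -0.76 -0.24]
```

View pics/s3.png

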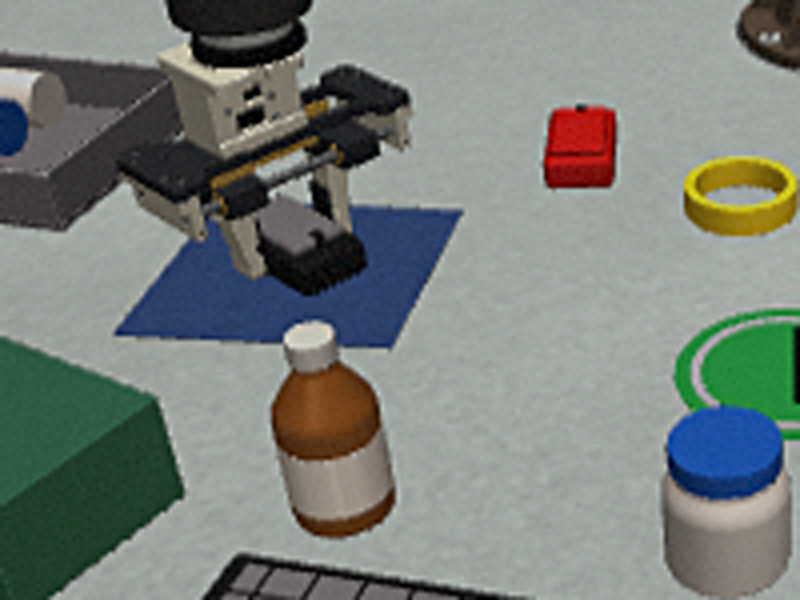

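The mouse is held level, grey side up, over the middle of the pad at crop pixel (310,245). I'll lower it the last few millimetres and check for contact.

Emit:
{"name": "jog_arm", "arguments": {"motion": [[[0,0,0.002,0,0,0,0.04],[0,0,0.004,0,0,0,0.04],[0,0,0.005,0,0,0,0.04],[0,0,0.005,0,0,0,0.04]]]}}

```text
t: 5.05
eef_pos: [0.5336, -0.3322, 0.0315]
ee_rot: [3.139, -0.002, -2.06]
force: [0.3, -0.7, -1.3]
width: 0.0558
```

Emit:
{"name": "jog_arm", "arguments": {"motion": [[[0,0,0.001,0,0,0,0.04],[0,0,0.002,0,0,0,0.04],[0,0,0.003,0,0,0,0.04],[0,0,0.003,0,0,0,0.04]]]}}

```text
t: 5.45
eef_pos: [0.534, -0.3322, 0.0307]
ee_rot: [3.14, -0.002, -2.059]
force: [-5.1, 3.4, 14.2]
width: 0.056
```

Contact, at 14 N. Opening, then rising straight up.

Emit:
{"name": "jog_arm", "arguments": {"motion": [[[0,0,-0.001,0,0,0,0.0876],[0,0,-0.001,0,0,0,0.0876],[0,0,-0.001,0,0,0,0.0876],[0,0,-0.001,0,0,0,0.0876],[0,0,-0.03,0,0,0,0.0876],[0,0,-0.07,0,0,0,0.0876],[0,0,-0.12,0,0,0,0.0876],[0,0,-0.16,0,0,0,0.0876]]]}}

```text
t: 6.25
eef_pos: [0.5345, -0.3323, 0.1931]
ee_rot: [3.141, -0.002, -2.059]
force: [0.5, 0.6, -0.2]
width: 0.0874
```

Run:
```python
from h import *
show()
x0=np.array([np.cos(np.radians(66.3)),np.sin(np.radians(66.3)),0])
N=np.array([.6657,.2336,.03])-.025*x0
a=40; R=down(-113.7)*Ro.from_euler('y',a,degrees=True); d=R.as_matrix()[:,2]
print('N',N,'toolz',d)
rel(N-.003*d-.11*d,R,'pre')
f=optics.grab_frame('scene'); cv2.imwrite('pics/s4.png',cv2.resize(f[:,:,::-1],(800,600),interpolation=cv2.INTER_CUBIC))
```

```text
t 6.25 [ 0.5345 -0.3323  0.1931] [ 1.7998e+02 -1.3000e-01 -1.1798e+02] F [ 0.5  0.6 -0.2] M [ 0.04 -0.29 -0.  ] w 0.0874 q [-0.25  0.32 -0.17  0.   -1.08 -0.24]
N [0.65565131 0.21070844 0.03      ] toolz [-0.25836705 -0.58857657 -0.76604444]
pre [-609.   153.1   75.1] mm [ 1.52 39.85 -4.09] deg
```

View pics/s4.png

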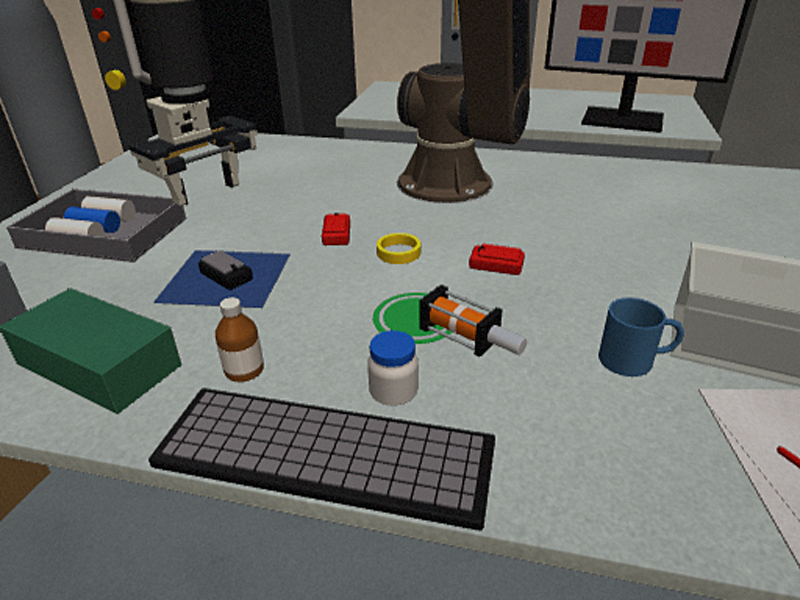

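The full view shows the mouse flat and grey side up, well inside the pad at (225,268). The column and neighbours haven't moved and the mark is now clear. Next I'll re-measure the mark and column from above, then plan the neck approach with the tool leaning 25°.

Run:
```python
from h import *
t=optics.grab_frame('top'); np.save('pics/top1.npy',t)
m=mask(t,(50,120,60),(75,255,255),(200,145,285,215)); h=cv2.convexHull(cv2.findNonZero(m)); W=np.array([ray('top',p[0],0.001)[:2] for p in h])
A=np.c_[2*W,np.ones(len(W))]; r=np.linalg.lstsq(A,(W**2).sum(1),rcond=None)[0]; print('mark',r[:2],np.sqrt(r[2]+r[0]**2+r[1]**2))
x0=np.array([np.cos(np.radians(66.3)),np.sin(np.radians(66.3)),0])
N=np.array([.6657,.2336,.03])-.025*x0
R=down(-113.7)*Ro.from_euler('y',25,degrees=True); d=R.as_matrix()[:,2]
print('N',N,'d',d, 'pre',N-.113*d)
rel((.66,.1,.2),down(-113.7),'via'); rel(N-.113*d,R,'pre')
cv2.imwrite('pics/t1.png',cv2.resize(np.ascontiguousarray(t[125:245,155:435,::-1]),(800,343),interpolation=cv2.INTER_CUBIC))
```

```text
mark [0.58368694 0.05017427] 0.07334010952065505
N [0.65565131 0.21070844 0.03      ] d [-0.16987047 -0.38697573 -0.90630779] pre [0.67484667 0.25443669 0.13241278]
via [-440.5   94.7   -4. ] mm [-0.52 -0.1  -4.23] deg
pre [-583.9  154.5   62.9] mm [ 0.41 24.89 -4.28] deg
```

View pics/t1.png

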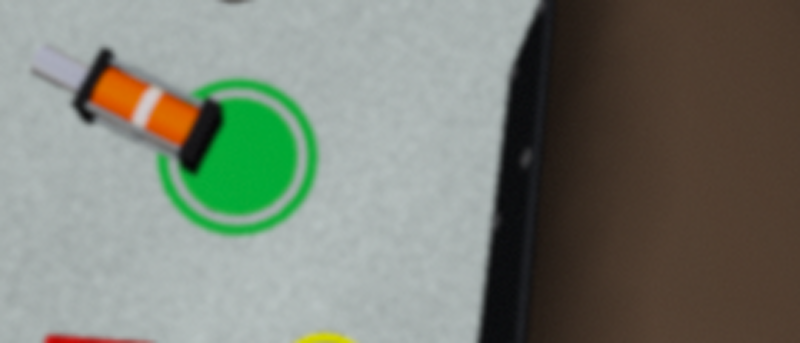

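The top view shows the mark clear and the column unmoved, with its foot at crop pixel (205,135). The arm hides the pad from above. Now going to the via point, then the pre-grasp.

Emit:
{"name": "jog_arm", "arguments": {"motion": [[[-0.43,0.09,-0.005,0,0,-4,0.0876],[-0.43,0.09,-0.005,0,0,-4,0.0876],[-0.43,0.09,-0.005,0,0,-4,0.0876],[-0.43,0.09,-0.005,0,0,-4,0.0876],[-0.43,0.09,-0.005,0,0,-4,0.0876],[-0.43,0.09,-0.005,0,0,-4,0.0876],[-0.43,0.09,-0.005,0,0,-4,0.0876],[-0.43,0.09,-0.005,0,0,-4,0.0876]]]}}

```text
t: 7.15
eef_pos: [0.6483, 0.0534, 0.2]
ee_rot: [-3.133, -0.002, -1.988]
force: [0.8, -0.3, -0.3]
width: 0.0876
```

```bash
cat > pre.py <<'E'
from h import *
show()
x0=np.array([np.cos(np.radians(66.3)),np.sin(np.radians(66.3)),0])
N=np.array([.6657,.2336,.03])-.025*x0
R=down(-113.7)*Ro.from_euler('y',25,degrees=True); d=R.as_matrix()[:,2]
rel(N-.113*d,R,'pre'); rel(N-.003*d,R,'grasp')
E
python3 pre.py
```

```text
t 7.15 [0.6483 0.0534 0.2   ] [-1.7950e+02 -1.3000e-01 -1.1393e+02] F [ 0.8 -0.3 -0.3] M [ 0.04 -0.29 -0.01] w 0.0876 q [ 0.39  0.35 -0.12  0.01 -1.1  -0.81]
pre [-194.7   57.9   66.6] mm [-0.45 24.87 -0.33] deg
grasp [-148.4   58.6  166.4] mm [-0.45 24.87 -0.33] deg
```

Emit:
{"name": "jog_arm", "arguments": {"motion": [[[-0.05,0.015,0,0,5,0,0.0876],[-0.1,0.03,0.01,0,12,0,0.0876],[-0.14,0.045,0.02,0,18,0,0.0876],[-0.175,0.055,0.04,0,25,0,0.0876],[-0.195,0.058,0.067,0,25,0,0.0876],[-0.195,0.058,0.067,0,25,0,0.0876],[-0.195,0.058,0.067,0,25,0,0.0876]]]}}

```text
t: 7.85
eef_pos: [0.6744, 0.255, 0.1301]
ee_rot: [-3.133, -0.441, -1.991]
force: [0.4, 0.2, 1.6]
width: 0.0877
```

```bash
python3 pre.py
python3 - <<'E'
from h import *
f=optics.grab_frame('scene'); cv2.imwrite('pics/s5.png',cv2.resize(np.ascontiguousarray(f[90:270,200:440,::-1]),(800,600),interpolation=cv2.INTER_CUBIC))
E
```

```text
t 7.85 [0.6744 0.255  0.1301] [-179.52  -25.3  -114.06] F [0.4 0.2 1.6] M [ 1.22 -0.62  0.  ] w 0.0877 q [ 0.72  0.71  0.19  0.19 -1.45 -1.2 ]
pre [ 1.3 -0.6 -1.9] mm [-0.32 -0.3  -0.33] deg
grasp [  0.7   0.  108.1] mm [-0.32 -0.3  -0.33] deg
```

View pics/s5.png

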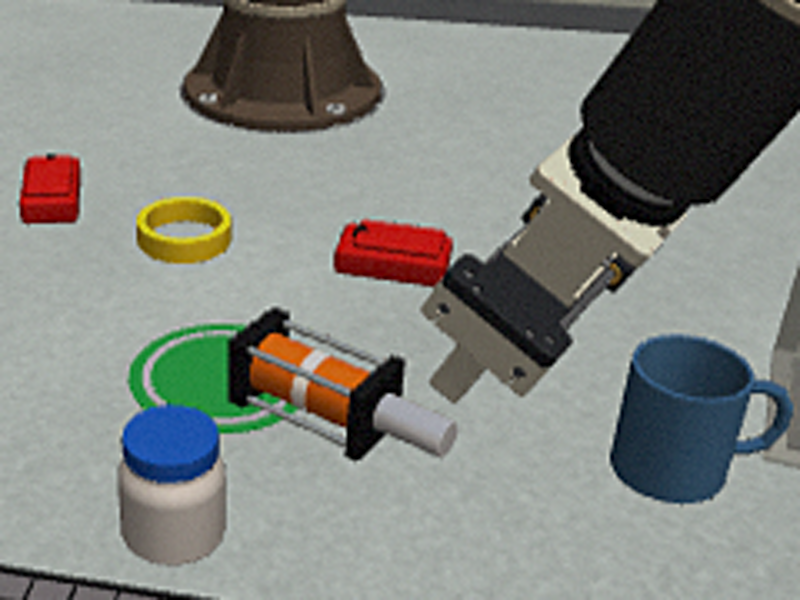

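The gripper leans behind the neck with its finger at crop pixel (460,375), lined up with the neck at (430,425). The mug at (685,420) is clear. Advancing along the tool axis.

Emit:
{"name": "jog_arm", "arguments": {"motion": [[[0,0,0.03,0,0,0,0.0876],[0,0,0.06,0,0,0,0.0876],[0.001,0,0.085,0,0,0,0.0876],[0.001,0,0.1,0,0,0,0.0876],[0.001,0,0.107,0,0,0,0.0876],[0.001,0,0.107,0,0,0,0.0876]]]}}

```text
t: 8.5
eef_pos: [0.6575, 0.2104, 0.0371]
ee_rot: [-3.131, -0.438, -1.994]
force: [-0.3, -0.2, 0.6]
width: 0.0873
```

```bash
python3 pre.py
python3 - <<'E'
from h import *
f=optics.grab_frame('scene'); cv2.imwrite('pics/s6.png',cv2.resize(np.ascontiguousarray(f[130:250,240:400,::-1]),(800,600),interpolation=cv2.INTER_CUBIC))
E
```

```text
t 8.5 [0.6575 0.2104 0.0371] [-179.38  -25.07 -114.28] F [-0.3 -0.2  0.6] M [ 1.36 -0.64 -0.01] w 0.0873 q [ 0.69  0.74 -0.    0.21 -1.23 -1.22]
pre [  -2.4    1.1 -106.4] mm [-0.37 -0.08 -0.52] deg
grasp [-2.6  1.9  3.6] mm [-0.37 -0.08 -0.52] deg
```

View pics/s6.png

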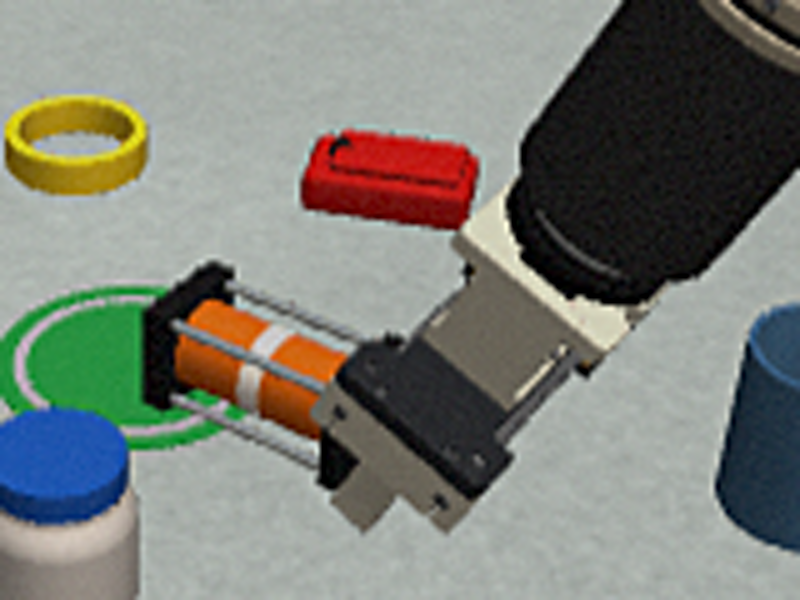

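The finger sits beside the neck at crop pixel (365,500), just past the second plate, and body and mug are clear. I'll trim 3 mm and close gently.

Emit:
{"name": "jog_arm", "arguments": {"motion": [[[-0.002,0.002,0.003,0,0,0,0.0876],[-0.002,0.002,0.003,0,0,0,0.0876],[-0.002,0.002,0.003,0,0,0,0.015],[-0.002,0.002,0.003,0,0,0,0.015],[-0.002,0.002,0.003,0,0,0,0.015],[-0.002,0.002,0.003,0,0,0,0.015],[-0.002,0.002,0.003,0,0,0,0.015],[-0.002,0.002,0.003,0,0,0,0.015]]], "newtons": 10}}

```text
t: 9.35
eef_pos: [0.6564, 0.2125, 0.0339]
ee_rot: [-3.13, -0.437, -1.994]
force: [1.0, -0.7, 0.3]
width: 0.0449
```

Emit:
{"name": "jog_arm", "arguments": {"motion": [[[0,0,0,0,0,0,0.015],[0,0,0,0,0,0,0.015],[0,0,0,0,0,0,0.015],[0,0,0,0,0,0,0.015]]], "newtons": 30}}

```text
t: 9.75
eef_pos: [0.6562, 0.2125, 0.0338]
ee_rot: [-3.13, -0.437, -1.994]
force: [-0.9, 1.0, -0.9]
width: 0.0285
```

```bash
python3 pre.py
python3 - <<'E'
from h import *
f=optics.grab_frame('scene'); cv2.imwrite('pics/s7.png',cv2.resize(np.ascontiguousarray(f[130:250,240:400,::-1]),(800,600),interpolation=cv2.INTER_CUBIC))
E
```

```text
t 9.75 [0.6562 0.2125 0.0338] [-179.36  -25.04 -114.26] F [-0.9  1.  -0.9] M [ 1.56 -0.32 -0.36] w 0.0285 q [ 0.7   0.74 -0.    0.21 -1.22 -1.23]
pre [ 1.000e-01 -1.000e+00 -1.087e+02] mm [-0.4  -0.04 -0.51] deg
grasp [ 0.1 -0.2  1.3] mm [-0.4  -0.04 -0.51] deg
```

View pics/s7.png

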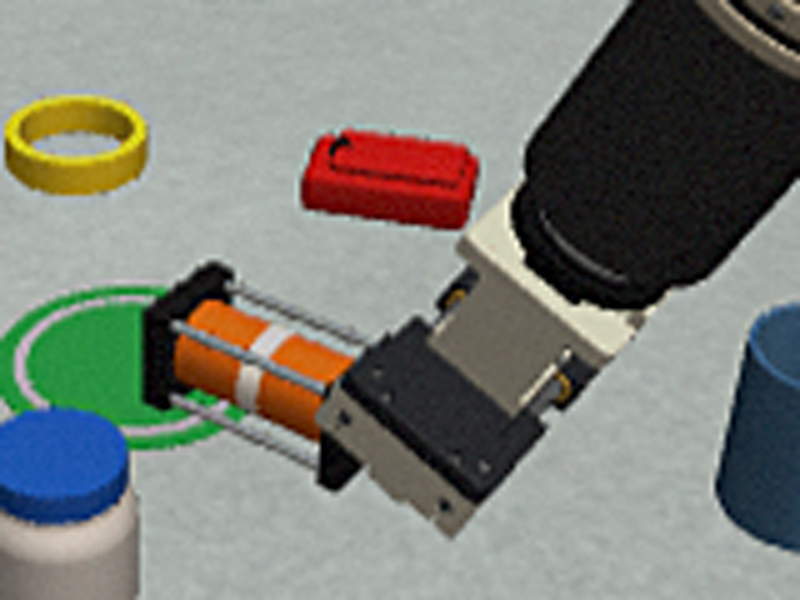

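Width is 28.5 mm on a 29 mm neck, so the grip is good, and the column hasn't moved. Next I'll plan the arc about the foot edge, with a slight downward bias so the foot stays on the desk.

```bash
cat > tip0.py <<'E'
from h import *
p,R,s=st(); np.savez('tip.npz',p=p,R=R.as_matrix())
E
python3 tip0.py
cat > tip.py <<'E'
from h import *
import sys
z=np.load('tip.npz'); ps=z['p']; Rs=Ro.from_matrix(z['R'])
yaw=np.radians(66.2); x0=np.array([np.cos(yaw),np.sin(yaw),0]); c=np.array([-np.sin(yaw),np.cos(yaw),0])
g=ps+.003*Rs.as_matrix()[:,2]
P=g-.1495*x0; P[2]=g[2]-.0305   # pivot edge; grip 150 mm up, biased
p,R,s=st(); show()
dr=(R*Rs.inv()).as_rotvec(degrees=True); print('tipped',-dr@c,'other',dr@x0,dr[2], 'pivot',P.round(4))
p_now=-dr@c
for th in map(float,sys.argv[1:]):
    Q=Ro.from_rotvec(-np.radians(th)*c); pt=P+Q.apply(ps-P)+np.array([0,0,-.0015*np.sin(np.radians(th))])
    rel(pt,Q*Rs,f'{th:5.1f}')
E
python3 tip.py 3 6 9 12 15 18 21 24
```

```text
t 9.8 [0.6562 0.2125 0.0338] [-179.36  -25.04 -114.26] F [-0.7 -0.  -0.1] M [ 1.59 -0.26 -0.37] w 0.0281 q [ 0.7   0.74 -0.    0.21 -1.22 -1.23]
tipped 1.4550396274650327e-15 other 6.417489407480883e-16 6.361109362927035e-15 pivot [0.5954 0.0745 0.0006]
  3.0 [ 5.  -0.1 -6.2] mm [-0.02 -3.    0.02] deg
  6.0 [ 10.4  -0.2 -12.2] mm [-0.04 -6.    0.05] deg
  9.0 [ 16.1  -0.3 -17.8] mm [-0.07 -9.    0.07] deg
 12.0 [ 22.1  -0.3 -23.1] mm [ -0.09 -12.     0.09] deg
 15.0 [ 28.3  -0.4 -28.2] mm [ -0.11 -15.     0.12] deg
 18.0 [ 34.8  -0.5 -32.8] mm [ -0.13 -18.     0.14] deg
 21.0 [ 41.6  -0.6 -37.2] mm [ -0.15 -21.     0.16] deg
 24.0 [ 48.5  -0.7 -41.2] mm [ -0.17 -24.     0.19] deg
```

Emit:
{"name": "jog_arm", "arguments": {"motion": [[[0.005,0,-0.006,0,-3,0,0.015],[0.0105,0,-0.012,0,-6,0,0.015],[0.016,0,-0.018,0,-9,0,0.015],[0.022,0,-0.023,0,-12,0,0.015],[0.028,0,-0.028,0,-15,0,0.015],[0.035,-0.0005,-0.033,0,-18,0,0.015],[0.0415,-0.0005,-0.037,0,-21,0,0.015],[0.0415,-0.0005,-0.037,0,-21,0,0.015]]], "newtons": 30}}

```text
t: 10.6
eef_pos: [0.6473, 0.1915, 0.0867]
ee_rot: [-3.13, -0.067, -1.992]
force: [-0.0, 1.4, 0.0]
width: 0.0284
```

```bash
python3 tip.py 21 24 27 30 33 36 39 42
python3 - <<'E'
from h import *
f=optics.grab_frame('scene'); cv2.imwrite('pics/s8.png',cv2.resize(np.ascontiguousarray(f[110:245,230:410,::-1]),(800,600),interpolation=cv2.INTER_CUBIC))
E
```

```text
t 10.6 [0.6473 0.1915 0.0867] [-179.36   -3.86 -114.12] F [-0.   1.4  0. ] M [ 0.75  0.08 -0.08] w 0.0284 q [ 0.6   0.51 -0.17  0.06 -0.95 -1.05]
tipped 21.18264883064629 other -0.13960106845357867 0.1335884687539509 pivot [0.5954 0.0745 0.0006]
 21.0 [-0.9  0.3  1.5] mm [-0.17  0.18  0.09] deg
 24.0 [ 4.1  0.2 -4.7] mm [-0.19 -2.82  0.12] deg
 27.0 [  9.5   0.1 -10.7] mm [-0.2  -5.82  0.15] deg
 30.0 [ 15.2   0.  -16.4] mm [-0.22 -8.81  0.18] deg
 33.0 [ 21.2  -0.  -21.7] mm [ -0.24 -11.81   0.2 ] deg
 36.0 [ 27.4  -0.1 -26.8] mm [ -0.26 -14.81   0.23] deg
 39.0 [ 33.9  -0.2 -31.5] mm [ -0.28 -17.81   0.26] deg
 42.0 [ 40.7  -0.3 -35.8] mm [ -0.3  -20.81   0.29] deg
```

View pics/s8.png

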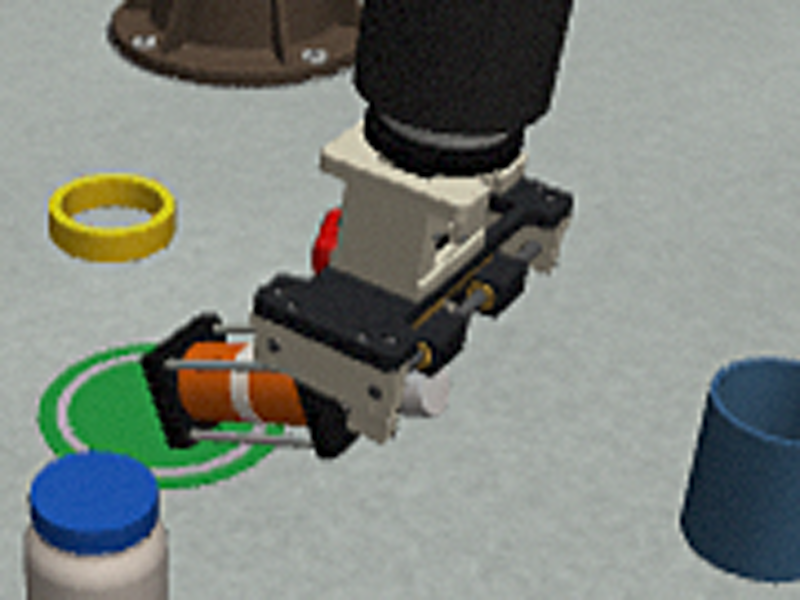

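The column has tipped 21° about its foot edge. The foot's near corner is still at scene pixel (270,210), as it was while lying, so it hasn't lifted or slid. Continuing.

Emit:
{"name": "jog_arm", "arguments": {"motion": [[[0.004,0,-0.0045,0,-3,0,0.015],[0.0095,0,-0.0105,0,-6,0,0.015],[0.015,0,-0.016,0,-9,0,0.015],[0.021,0,-0.0215,0,-12,0,0.015],[0.0275,0,-0.0265,0,-15,0,0.015],[0.034,0,-0.0315,0,-18,0,0.015],[0.0405,0,-0.0355,0,-21,0,0.015],[0.0405,0,-0.0355,0,-21,0,0.015]]]}}

```text
t: 11.45
eef_pos: [0.6323, 0.1573, 0.1255]
ee_rot: [-3.129, 0.299, -1.988]
force: [-1.1, 3.1, 4.5]
width: 0.0282
```

```bash
python3 tip.py 42 45 48 51 54 57 60 63
python3 - <<'E'
from h import *
f=optics.grab_frame('scene'); cv2.imwrite('pics/s9.png',cv2.resize(np.ascontiguousarray(f[110:245,230:410,::-1]),(800,600),interpolation=cv2.INTER_CUBIC))
E
```

```text
t 11.45 [0.6323 0.1573 0.1255] [-179.29   17.15 -113.91] F [-1.1  3.1  4.5] M [0.83 0.62 0.05] w 0.0282 q [ 0.43  0.34 -0.24 -0.27 -0.77 -0.67]
tipped 42.189340006198314 other -0.2802960852950154 0.33363553365100906 pivot [0.5954 0.0745 0.0006]
 42.0 [0.9 0.4 0. ] mm [-0.29  0.19  0.3 ] deg
 45.0 [ 6.   0.3 -6.2] mm [-0.31 -2.81  0.34] deg
 48.0 [ 11.4   0.2 -12.2] mm [-0.32 -5.81  0.37] deg
 51.0 [ 17.1   0.1 -17.9] mm [-0.34 -8.81  0.4 ] deg
 54.0 [ 23.1   0.  -23.2] mm [ -0.35 -11.81   0.43] deg
 57.0 [ 29.4  -0.1 -28.3] mm [ -0.36 -14.81   0.46] deg
 60.0 [ 35.9  -0.1 -33.1] mm [ -0.37 -17.8    0.49] deg
 63.0 [ 42.7  -0.2 -37.4] mm [ -0.39 -20.8    0.52] deg
```

View pics/s9.png

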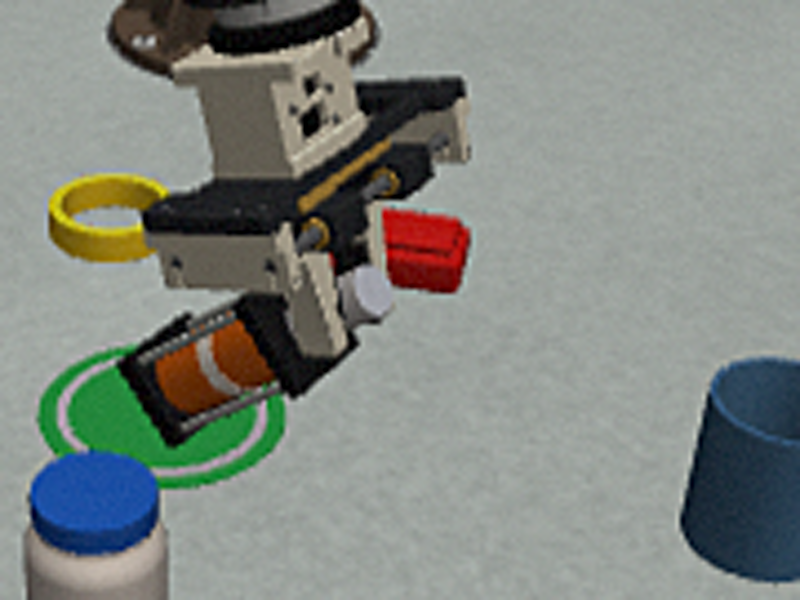

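It's now at 42° with the foot corner still at the same spot, crop pixel (178,445). The wrist reads +4.5 N, so the foot is pressed lightly on the desk.

Emit:
{"name": "jog_arm", "arguments": {"motion": [[[0.006,0,-0.006,-0.3,-3,0.3,0.015],[0.0115,0,-0.012,-0.3,-6,0.3,0.015],[0.017,0,-0.018,-0.3,-9,0.4,0.015],[0.023,0,-0.0235,-0.3,-12,0.4,0.015],[0.0295,0,-0.0285,-0.4,-15,0.4,0.015],[0.036,0,-0.033,-0.4,-18,0.5,0.015],[0.0425,0,-0.0375,-0.4,-21,0.5,0.015],[0.0425,0,-0.0375,-0.4,-21,0.5,0.015]]]}}

```text
t: 12.3
eef_pos: [0.6121, 0.1108, 0.15]
ee_rot: [-3.14, 0.667, -1.996]
force: [-2.3, 3.8, 12.7]
width: 0.0285
```

```bash
python3 tip.py 63 66 69 72 75 78 81 84
python3 - <<'E'
from h import *
f=optics.grab_frame('scene'); cv2.imwrite('pics/s10.png',cv2.resize(np.ascontiguousarray(f[110:245,230:410,::-1]),(800,600),interpolation=cv2.INTER_CUBIC))
E
```

```text
t 12.3 [0.6121 0.1108 0.15  ] [-179.92   38.21 -114.34] F [-2.3  3.8 12.7] M [2.01 0.35 0.68] w 0.0285 q [ 0.09  0.29 -0.22 -0.79 -0.86 -0.04]
tipped 63.256773722301986 other 0.04088033537831848 -0.005011286490320918 pivot [0.5954 0.0745 0.0006]
 63.0 [1.7 0.7 0.3] mm [ 0.04  0.26 -0.01] deg
 66.0 [ 6.8  0.6 -6. ] mm [ 0.02 -2.74  0.01] deg
 69.0 [ 12.2   0.5 -12. ] mm [-0.   -5.74  0.03] deg
 72.0 [ 17.9   0.4 -17.7] mm [-0.03 -8.74  0.06] deg
 75.0 [ 23.9   0.3 -23.2] mm [ -0.05 -11.74   0.08] deg
 78.0 [ 30.1   0.3 -28.3] mm [ -0.07 -14.74   0.1 ] deg
 81.0 [ 36.7   0.2 -33. ] mm [ -0.09 -17.74   0.12] deg
 84.0 [ 43.4   0.1 -37.5] mm [ -0.11 -20.74   0.15] deg
```

View pics/s10.png

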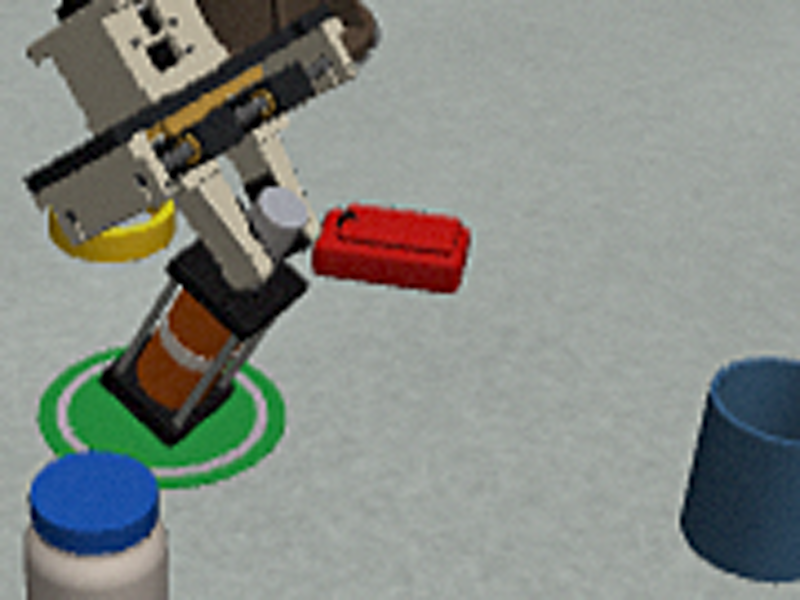

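63°, foot edge still in place and pressing about 13 N. I'll raise the path about 1 mm to ease that and keep tipping.

Emit:
{"name": "jog_arm", "arguments": {"motion": [[[0.006,0.0005,-0.0065,0,-2.7,0,0.015],[0.0115,0.0005,-0.0125,0,-5.7,0,0.015],[0.017,0.0005,-0.0185,0,-8.7,0,0.015],[0.023,0.0005,-0.024,0,-11.7,0,0.015],[0.0295,0.0005,-0.029,0,-14.7,0,0.015],[0.036,0,-0.0335,0,-17.7,0,0.015],[0.0425,0,-0.038,0,-20.7,0,0.015],[0.0425,0,-0.038,0,-20.7,0,0.015]]]}}

```text
t: 13.15
eef_pos: [0.5885, 0.0592, 0.1543]
ee_rot: [3.136, 1.031, -1.999]
force: [-2.0, -1.0, 16.7]
width: 0.0278
```

```bash
python3 tip.py 84 86 88 90
python3 - <<'E'
from h import *
f=optics.grab_frame('scene'); cv2.imwrite('pics/s11.png',cv2.resize(np.ascontiguousarray(f[110:245,230:410,::-1]),(800,600),interpolation=cv2.INTER_CUBIC))
E
```

```text
t 13.15 [0.5885 0.0592 0.1543] [ 179.69   59.1  -114.52] F [-2.  -1.  16.7] M [ 2.07 -0.41  0.78] w 0.0278 q [-0.3   0.4  -0.22 -1.18 -1.17  0.51]
tipped 84.14353320215334 other 0.12931322158072334 0.09148488589211533 pivot [0.5954 0.0745 0.0006]
 84.0 [ 1.8 -0.1  0.5] mm [0.14 0.14 0.04] deg
 86.0 [ 5.1 -0.2 -3.7] mm [ 0.12 -1.86  0.06] deg
 88.0 [ 8.6 -0.2 -7.8] mm [ 0.11 -3.86  0.07] deg
 90.0 [ 12.2  -0.3 -11.8] mm [ 0.1  -5.86  0.08] deg
```

View pics/s11.png

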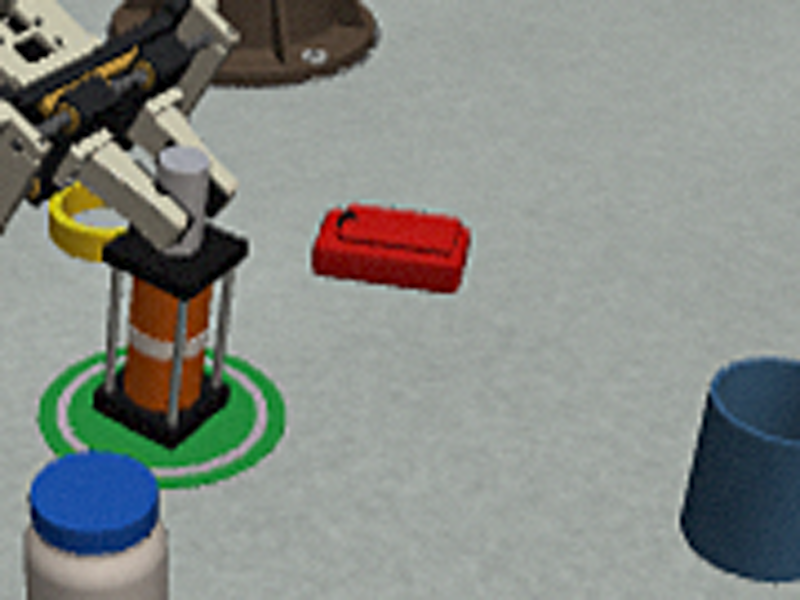

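84°, nearly upright, with the foot inside the mark and its near corner still at crop pixel (175,445). Now the last 6°.

Emit:
{"name": "jog_arm", "arguments": {"motion": [[[0.0035,0,-0.0045,0.1,-2,0,0.015],[0.007,0,-0.009,0.1,-4,0,0.015],[0.0105,0,-0.0125,0.1,-6,0,0.015],[0.0105,0,-0.0125,0.1,-6,0,0.015],[0.0105,0,-0.0125,0.1,-6,0,0.015]]]}}

```text
t: 13.7
eef_pos: [0.5817, 0.0456, 0.1519]
ee_rot: [3.13, 1.136, -2.003]
force: [-0.2, 3.1, 9.8]
width: 0.0283
```

```bash
python3 tip.py 90
python3 - <<'E'
from h import *
f=optics.grab_frame('scene'); cv2.imwrite('pics/s12.png',cv2.resize(np.ascontiguousarray(f[130:220,220:340,::-1]),(800,600),interpolation=cv2.INTER_CUBIC))
for b in ((.583,.046,0),(.583,.046,.17)): print(proj('scene',b), (proj('scene',b)-[220,130])*6.667)
p,R,s=st(); print('up in tool',R.inv().apply([0,0,1]).round(2))
E
```

```text
t 13.7 [0.5817 0.0456 0.1519] [ 179.31   65.1  -114.78] F [-0.2  3.1  9.8] M [ 0.07 -0.09  0.32] w 0.0283 q [-0.39  0.46 -0.23 -1.25 -1.28  0.63]
tipped 90.15164128683497 other 0.2620471070532986 0.10033306187668853 pivot [0.5954 0.0745 0.0006]
 90.0 [ 2.3 -0.8 -0.3] mm [0.25 0.15 0.  ] deg
[264.21572557 202.05635743] [294.7862424  480.39973496]
[264.06501351 145.4005037 ] [293.78144505 102.67515814]
up in tool [-0.91  0.   -0.42]
```

View pics/s12.png

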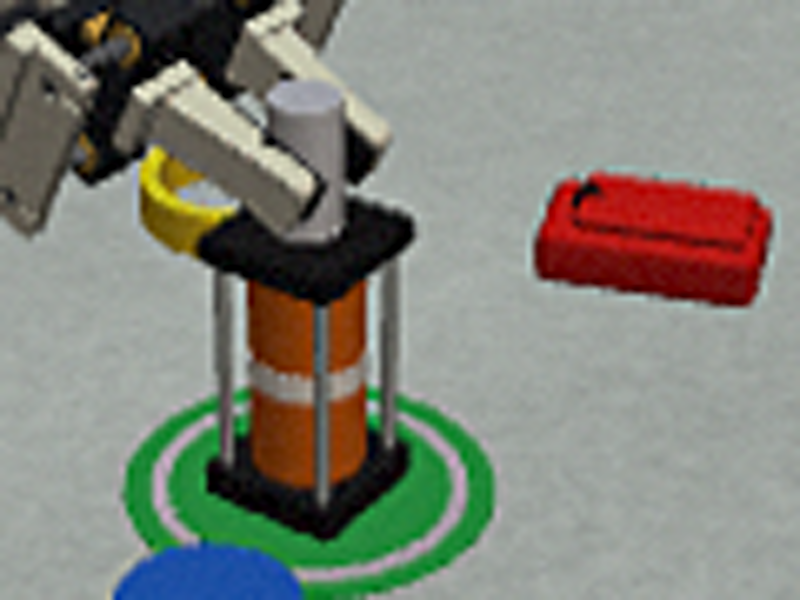

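The column is upright and its foot, crop pixels (205–410, 430–540), lies within the white ring. I'll ease the press, open, and check before retreating.

Emit:
{"name": "jog_arm", "arguments": {"motion": [[[-0.0005,0,0,0,0,0,0.015],[-0.0005,0,0,0,0,0,0.03],[-0.0005,0,0,0,0,0,0.036],[-0.0005,0,0,0,0,0,0.045],[-0.0005,0,0,0,0,0,0.06],[-0.0005,0,0,0,0,0,0.0876],[-0.0005,0,0,0,0,0,0.0876],[-0.0005,0,0,0,0,0,0.0876]]]}}

```text
t: 14.55
eef_pos: [0.5818, 0.0459, 0.1523]
ee_rot: [3.13, 1.136, -2.002]
force: [0.6, -0.4, 0.1]
width: 0.0707
```

Run:
```python
from h import *
show()
f=optics.grab_frame('scene'); cv2.imwrite('pics/s13.png',cv2.resize(np.ascontiguousarray(f[130:220,220:340,::-1]),(800,600),interpolation=cv2.INTER_CUBIC))
```

```text
t 14.55 [0.5818 0.0459 0.1523] [ 179.35   65.07 -114.72] F [ 0.6 -0.4  0.1] M [-2.71  1.16 -0.  ] w 0.0707 q [-0.39  0.46 -0.23 -1.24 -1.28  0.63]
```

View pics/s13.png

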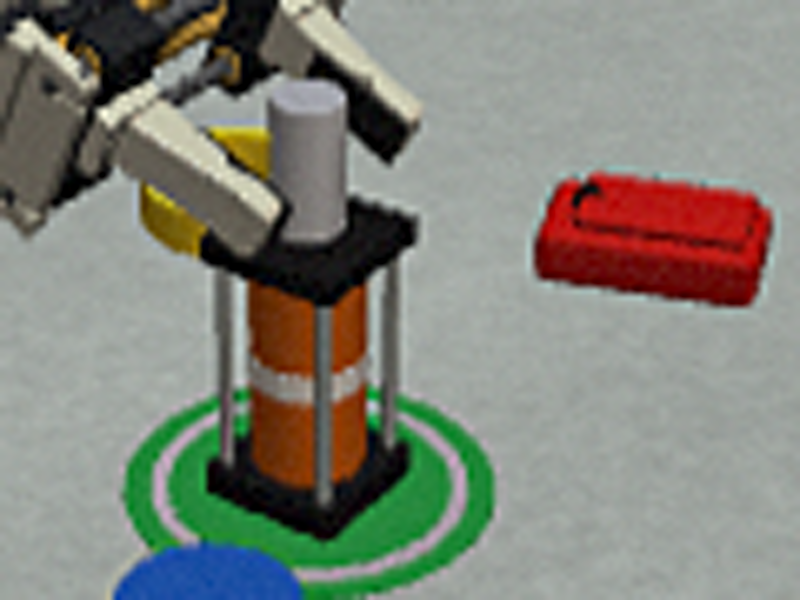

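The column stands free between the open fingers and hasn't moved. Retreating straight back along the tool axis.

Emit:
{"name": "jog_arm", "arguments": {"motion": [[[0,0,-0.005,0,0,0,0.0876],[0,0,-0.02,0,0,0,0.0876],[0,0,-0.045,0,0,0,0.0876],[0,0,-0.075,0,0,0,0.0876],[0,0,-0.105,0,0,0,0.0876],[0,0,-0.13,0,0,0,0.0876],[0,0,-0.15,0,0,0,0.0876],[0,0,-0.15,0,0,0,0.0876]]]}}

```text
t: 15.4
eef_pos: [0.5258, -0.0815, 0.2169]
ee_rot: [3.136, 1.134, -1.999]
force: [0.3, -0.2, -0.5]
width: 0.0874
```

Run:
```python
from h import *
show()
f=optics.grab_frame('scene'); cv2.imwrite('pics/s14.png',cv2.resize(f[:,:,::-1],(800,600),interpolation=cv2.INTER_CUBIC))
t=optics.grab_frame('top'); cv2.imwrite('pics/t14.png',cv2.resize(t[:,:,::-1],(800,600),interpolation=cv2.INTER_CUBIC))
# foot corners scene from crop s13 (near, left, right) z=.016 top / 0 bottom
S=lambda u,v:(220+u/6.667-.5,130+v/6.667-.5)
n=ray('scene',S(325,538),0); l=ray('scene',S(207,487),0); r=ray('scene',S(408,468),0); print(n,l,r,'centre',(l+r)/2, np.linalg.norm((l+r)[:2]/2-[.5837,.0502]))
```

```text
t 15.4 [ 0.5258 -0.0815  0.2169] [ 179.71   64.97 -114.53] F [ 0.3 -0.2 -0.5] M [-2.76  1.12 -0.1 ] w 0.0874 q [-0.6   0.39 -0.15 -1.11 -1.49  0.56]
[0.61613811 0.06395372 0.        ] [0.59290189 0.01062098 0.        ] [0.56295687 0.08733855 0.        ] centre [0.57792938 0.04897976 0.        ] 0.005898219324312694
```

View pics/s14.png

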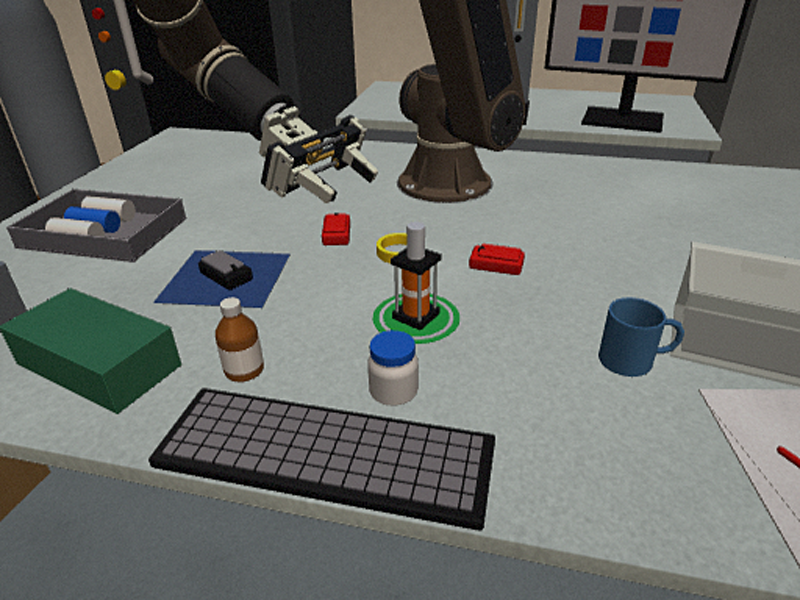

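View pics/t14.png

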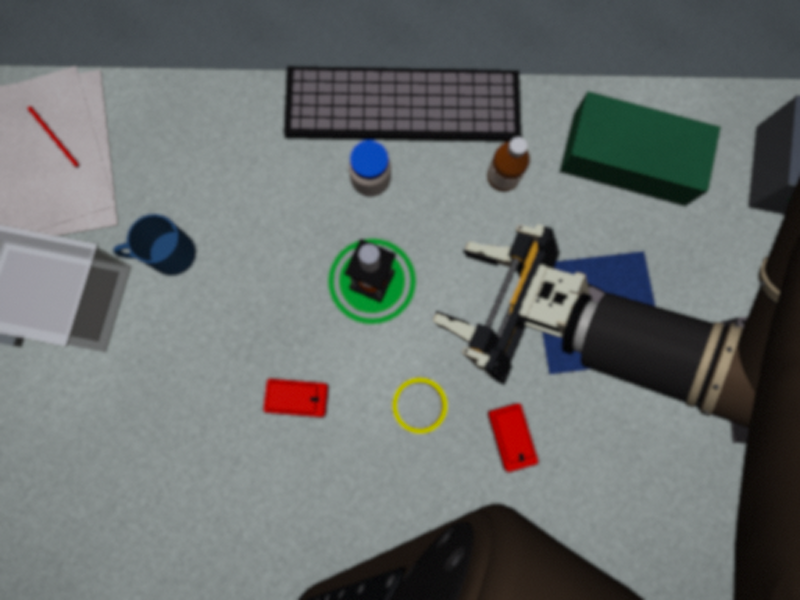

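The pictures show everything in place. The column is upright in the mark, at (415,280) in the scene view and (371,272) in the top view. The mouse lies grey side up on the pad at (225,268). Jar, bottle, mug, tape and both red items haven't moved, and the gripper is clear. Handing in.

```bash
python3 -c "
from station import arm
print(arm.job_done())"
```

```text
the job is handed in; nothing more can be done
None
```

The job is done and handed in at about 15.5 s of the 59 s allowed; no verdict is reported. I put the mouse on the pad first, right way up. Then I gripped the column by its neck, tipped it 90° about its foot edge, let go and backed off.

**Final checks:**
- **Column:** it stands upright with its foot centre about 6 mm from the mark's centre, where about 32 mm is allowed. The foot's near corner stayed at the same pixel each time I checked during the tip. The wrist force held near zero or pressed down, up to about 17 N, so I saw no sign of the foot lifting.
- **Mouse:** it lies grey side up near the middle of the pad. The last top view has the arm over the pad, so this rests on the scene camera.
- **Other things:** the bottle, jar, tape roll, mug and both red items look unmoved in both cameras, and the gripper touches nothing.

**Small disagreements:** the column measurements differed by up to about 9 mm at one foot corner and 3 mm at the neck end between the views. Also, the path I planned for the tip ran 1–2 mm low, so I raised it partway.

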